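Slide the top hearth tile off the stack into the trivet

ROBOT

A 6-joint arm with a two-finger parallel gripper is mounted at the origin on the work surface. World frame = base frame: x ahead of the robot, y to its left, z up, the work surface at z = 0. Lengths are in m, angles in degrees, forces in N, time in s.
With the tool pointing down it reaches from about 0.4 to 0.825 m from the base axis. Payload 7 kg.
Tool frame: the origin (TCP) lies midway between the tips of the shut fingers; the grasp point (between the pads) lies ctrl.tcp_to_grasp behind it (ctrl.tcp_to_grasp is the distance from the TCP to the grasp point, in m); z points along the fingers, y is the line along which they close (so a half turn about z gives the same grasp; the last joint's range is limited). The gripper opens to 88 mm and grips with 3 to 60 N. Pads are 19 mm wide; open, the fingers measure 130 mm over their backs; the gripper's body (78 mm by 193 mm) begins 47 mm behind the grasp point.
Start: joints at [-56.774, 20.546, 0.682, 0, -70.136, -16.507], TCP at [0.194, -0.646, 0.227] pointing down, gripper open.
Joint ranges: [-176.03, 176.03], [-82.01, 121.73], [-58.28, 71.71], [-173.87, 95.51], [-174.79, -0.11], [-173.66, 173.66]. Speed limits (degrees/s): [136.94, 136.94, 172.46, 180, 180, 180].

INTERFACE

Orientations are given as [roll, pitch, yaw] about the fixed x, y, z axes, in that order (R = Rz(yaw) Ry(pitch) Rx(roll)).
In Python, from plant import ctrl, imaging, close_job gives the robot as it stands.
- The arm moves only by the shell command python3 -m crank 'ROWS'. ROWS is JSON, a list of rows, each a list of 3 entries, a list of its own where there are three numbers: the shift along the world's x, y, z in m, then the turn, a rotation vector about the world's x, y, z in degrees, then the opening, from -1 (shut) to 1 (fully open), so that 0 is half open. A call has 1 to 12 rows; each row shifts and turns the commanded pose from where the row before left it; what a row does not reach is not made up. A row lasts 1/10 s, in which the tool goes at most 50 mm and 8.59 degrees, less where a joint would pass 70% of its speed; a pose out of reach is approached as far as the arm can. A call is refused whole if a number of a shift passes 0.05 or a number of a turn 8.59, either way. A call with a gripper value outside its range is refused whole. The fingers move at their own pace and stop on an object; the grip force is fixed at half the most. Time passes only in rows, so rows that do not move let the fingers close. It gives the time, the measured TCP pose, the force, the opening and the grip force at its end, in the units of the state.
- ctrl.get_obs(): the state, without advancing time (a new reading comes with each control period).
- imaging.snapshot(name): name is "scene" or "top" or "wrist"; returns (picture, depth): 384x512x3 uint8, blue, green, red; 384x512 float32, m along the optical axis (not along the pixel's ray), 0 where there is no reading.
- imaging.camera_model(name): a dict with "mtx" (3x3 intrinsics, pixels), "R" (3x3) and "t" (3): a world point X has camera coordinates R X + t. Camera axes: x right, y down, z forward; pixel columns grow to the right and rows downward; lengths in m; the calibration is good to about 2 mm. A picture is of the moment at which its call begins: read the wrist's pose just before it. camera_model takes no time and is no camera call; for the wrist camera it gives the pose at the moment of the call.
- close_job(): hands the job in; it is judged then, once.
The state is a dict: "clock": time; "joint_pos": joint angles; "qvel": joint speeds; "tau": joint torques, N m; "tool_pos": TCP position; "orientation": TCP orientation; "force": force on the tool from outside, world axes, zero at the start; "moment": the same for the moment, N m; "opening": finger opening in m; "gripper_force": force on a finger pad.
Only numpy, scipy, OpenCV 4.12 (cv2) and the standard library are available. Lean on these libraries where they do the work, as an engineer would, in place of code of your own. Each camera call takes 0.05 s, during which the arm holds its last target. There are 200 camera calls.

TASK

A hot pot is about to come off the hearth and must not stand on the plastic table: slide the top tile sideways off the stack, straight across through the open end of its wooden box and into the black trivet beside it, and push it home flat on the trivet against the end rail. Do not pick the tile up, and press and push only as hard as it takes to move it: pressed too hard it drags the next tile along, and the glaze cracks under a hard shove. Leave the three tiles below lying as they are in the box, and do not shift the pots, jar, salt pot, spoon or whisk.

Things in the scene. Friction and masses are not known exactly. Their poses are not given: they have to be found in the camera images.
- tile_top_center (a point): centre of the top tile of a stack of four in the wooden box, half-way up, 5 mm under its upper face; z up, x and y along the tile's sides (y points away from the trivet). Square glazed tile, white with a blue border line, four blue dots and a blue diamond, terracotta edges, 150 x 150 x 10 mm, about 0.5 kg, loose
- tile_box: open-ended brown wooden box, fixed. Origin at the table, under the middle of the stack. 178 mm wide (x), y from -76 to +87 mm, 46 mm high; the stack's upper face is at 48 mm. Inner faces of the side walls at x = -79 and +79 mm (4 mm clear of the tiles), of the back wall at y = +77 mm (2 mm clear, too tight for a finger). The -y end is open; tiles leave along -y
- trivet: footed black steel trivet for one tile, fixed just beyond the box's open end, 4 to 11 mm clear of it, its axes within 0.02 rad of the box's and its middle within 3 mm of the box's middle line. Origin at the table. Deck at 36 mm, 2 mm lower than the top tile's underside in the stack. Side rails with inner faces at x = -79 and +79 mm, flaring at the mouth (+y, open, towards the box)
- tile_second_center (a point): the tile directly under the top one: 150 x 150 x 10 mm, about 0.5 kg, loose, held by friction alone, lying face down (bare terracotta back up); its slick glazed face slides on the third tile's with friction 0.365 only, so hard pressure on the top tile moves it too. The point is its centre, 5 mm under its upper face. It is to stay where it lies in the box
- tile_third_center (a point): the third tile from the top: 150 x 150 x 10 mm, about 0.5 kg, loose, held by friction alone, lying face up. The point is its centre, 5 mm under its upper face. It is to stay where it lies in the box
- tile_bottom_center (a point): the lowest tile of the stack: 150 x 150 x 10 mm, about 0.5 kg, loose, held by friction alone, lying face down. The point is its centre, 5 mm under its upper face. It is to stay where it lies in the box
- jar: bystander: glass jar with a ribbed steel screw cap, 78 mm across, 118 mm high, behind the box. Origin at the centre of its underside
- salt_pot: bystander: small terracotta salt pot with a dark wooden lid, 80 mm across, 72 mm high. Origin at the centre of its underside
- spoon: bystander: wooden spoon lying on the table, 285 mm long, up to 20 mm high; x along it towards the bowl. Origin at the table under the middle of its length
- whisk: bystander: steel balloon whisk lying on the table, 280 mm long, up to 52 mm high; x along it towards the wires. Origin at the table under the middle of its length
- big_pot: bystander: blue enamel pot with lid, 210 mm across (258 mm over its ear handles, along y), 141 mm high with lid. Origin at the centre of its underside
- small_pot: bystander: smaller blue enamel pot with lid and dark knob, 160 mm across, 128 mm high, standing on the lid of the big pot. Origin at the centre of its underside
- tile_top: the same top tile, at its underside. Fingertips hold on its face (friction 1); its rough back slides on the next tile's back or the trivet with 0.45: 4 to 5 N of pressure just draw it along, 8 to 12 N do so safely, and over about 15 N the second tile comes along. Stiff contact: 1 mm deeper adds some 12 N. The glaze cracks when the fingers load it with over 40 N, also by touching down faster than 15 mm/s
- box_mouth (a point): middle of the front edge of the second tile's upper face at the box's open end, 38 mm above the table: the underside of the top tile slides over it. Axes as the box's. A tile drawn from a spot ahead of its middle trails straight; drawn or pushed from behind its middle it may turn in the clearance and jam between the walls or rails
- trivet_home (a point): where the tile's centre is when it is home: flat on the trivet's deck and touching its end rail; 41 mm above the table. Axes as the trivet's. The end rail's inner face is at y = -75 mm from here; all rails are 8 mm thick and stand 7 mm above the deck, 3 mm lower than the tile's face
There are look-alikes about, which are no part of the job. Leave any blue look-alike of the tile_box alone. What is shaped like the trivet but purple is not meant.

How it is judged (in metres and radians):
On the way, in this order (a step that is already met when the one before it is completed fails the run):
1. the top tile is slid part-way out, lying across from the stack to the trivet (y of tile_top_center in the frame of tile_box between -0.145 and -0.04 m and height (world z) of tile_top_center below 0.048 m and angle between tile_top_center's own z axis and vertical below 0.06 rad), for 0.1 s.
2. the tile is home in the trivet, flat and against the end rail (y of tile_top_center in the frame of trivet between -0.002 and 0.002 m and x of tile_top_center in the frame of trivet between -0.006 and 0.006 m and height (world z) of tile_top_center between 0.039 and 0.043 m and angle between tile_top_center's own z axis and vertical below 0.02 rad), for 0.2 s.
At the end, for the whole second after the job is handed in: the top tile lies flat on the trivet's deck, within 2 mm of touching the end rail, square between the side rails and at rest; the three other tiles lie within 4 mm of where they lay (all of step 2 and angle between the x axis of tile_top_center and the x axis of trivet, either way round below 0.04 rad and linear speed of tile_top below 0.01 m/s and distance of each of tile_second_center, tile_third_center, tile_bottom_center from where it was at the start of the episode below 0.004 m).
It fails at once if a tile below is disturbed (moved more than 4 mm) (distance of any of tile_second_center, tile_third_center, tile_bottom_center from where it was at the start of the episode above 0.004 m).
It fails at once if the top tile is picked up (raised more than 12 mm) or tipped up (over 0.15 rad) (height (world z) of tile_top_center above 0.055 m or angle between tile_top_center's own z axis and vertical above 0.15 rad).
It fails at once if the glaze cracks: the fingers load the tile with more than 40 N (contact force between the fingers and tile_top above 40 N).
It fails at once if a bystander is disturbed (moved more than 15 mm) (distance of any of jar, salt_pot, spoon, whisk, big_pot, small_pot from where it was at the start of the episode above 0.015 m).
It also fails if it takes over 48 s, if anything falls off the work surface, if the arm or the gripper's body presses on something with over 40 N, if the wrist force passes 120 N, or if a joint passes its speed limit or range.

## Working session

There is one attempt and no reset: what is moved stays moved. The work goes in short steps, Python scripts to look and compute and a shell command to move; the robot and the scene stay as the last step left them, time stands still between calls to the robot, and variables do not carry over. Pictures are saved under pics/ and viewed, at most 10 in all, crops included, and the job is handed in when it is done.

```bash
ls; mkdir -p pics; python3 - <<'E'
from plant import ctrl, imaging
import cv2,numpy as np
o=ctrl.get_obs();print(o)
print(ctrl.tcp_to_grasp)
for n in("scene","top"):
    p,d=imaging.snapshot(n);cv2.imwrite(f"pics/{n}0.png",p);np.save(f"{n}_d.npy",d)
    m=imaging.camera_model(n);np.savez(f"{n}_m.npz",**m);print(n,{k:np.round(v,3).tolist() for k,v in m.items()})
E
```

```text
pics
{'clock': 0.0, 'joint_pos': array([-5.67730803e+01,  2.05917369e+01,  6.34259619e-01, -1.78293396e-02,
       -7.01362504e+01, -1.65057511e+01]), 'qvel': array([ 0.03387003, -0.05140223, -0.1276726 ,  0.07598023,  0.07726555,
        0.03588531]), 'tau': array([-3.32726904e-04, -5.82720315e+01,  2.93063164e+01,  6.99743226e+00,
        6.98520264e-03, -1.29624932e-04]), 'tool_pos': array([ 0.1940177 , -0.64601228,  0.22563018]), 'orientation': array([ 1.79905373e+02, -1.05613346e-02, -1.63284895e+02]), 'force': array([-0.8586083 , -0.78636809, -0.32051045]), 'moment': array([-0.02080238, -0.02938308, -0.01607309]), 'gripper_force': 0.0, 'opening': 0.08791005740455445}
0.0188
scene {'mtx': [[357.807, 0.0, 258.584], [0.0, 357.807, 192.506], [0.0, 0.0, 1.0]], 'R': [[-0.301, 0.954, -0.009], [0.72, 0.221, -0.658], [-0.625, -0.205, -0.753]], 't': [0.107, -0.377, 1.792]}
top {'mtx': [[353.319, 0.0, 257.638], [0.0, 353.319, 188.687], [0.0, 0.0, 1.0]], 'R': [[-0.008, -1.0, -0.008], [-0.999, 0.009, -0.046], [0.046, 0.008, -0.999]], 't': [0.112, 0.579, 1.348]}
```

View pics/scene0.png

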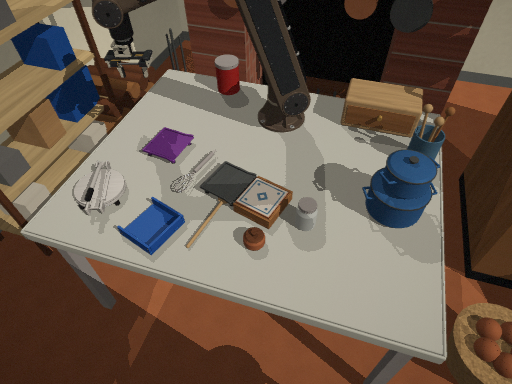

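View pics/top0.png

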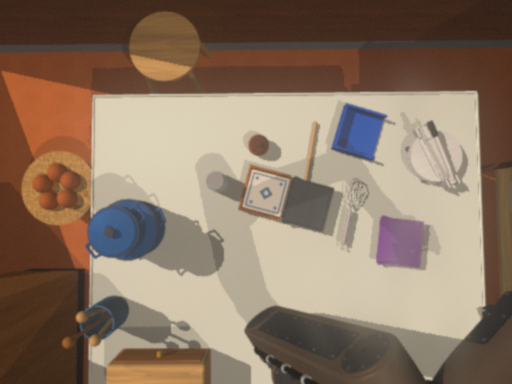

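The scene view shows the tile in its box at (262,196) and the trivet at (228,183). In the top view the tile is at (266,193) and the trivet at (308,203), with jar, salt pot, spoon and whisk around them.

```bash
cat > h.py <<'E'
import numpy as np,cv2
def cloud(d,m):
    K=m["mtx"];v,u=np.mgrid[:d.shape[0],:d.shape[1]]
    c=np.stack([(u-K[0,2])/K[0,0]*d,(v-K[1,2])/K[1,1]*d,d],-1)
    return (c-m["t"])@m["R"]   # R^T (c - t)
def rect(P):
    (c,s,a)=cv2.minAreaRect((P[:,:2]*1000).astype(np.float32));return np.round(c,1),np.round(s,1),round(a,2)
E
python3 - <<'E'
from h import *
p=cv2.imread("pics/top0.png").astype(int);d=np.load("top_d.npy");W=cloud(d,np.load("top_m.npz"))
roi=np.zeros(d.shape,bool);roi[155:240,232:345]=1
mx=p.max(2);mn=p.min(2)
print("table z",np.median(W[100:115,200:240,2]),"tile z",W[180:205:8,255:280:8,2].round(4).tolist(),"trivet z",W[195:215:8,295:325:8,2].round(4).tolist())
def big(m):
    m=cv2.morphologyEx(m.astype(np.uint8),cv2.MORPH_OPEN,np.ones((3,3)));n,l,s,_=cv2.connectedComponentsWithStats(m);return l==1+s[1:,4].argmax()
z=W[...,2]
t=big(roi&(z>.04)&(mn>110)&(z<.06)); print("tile",rect(W[t]),t.sum())
k=big(roi&(mx<100)&(z>.02)&(z<.06)); print("trivet",rect(W[k]),k.sum())
b=big(roi&(z>.02)&(z<.06)); print("both",rect(W[b]))
c=big(roi&(z>.02)&(z<.06)&(mx>=100));print("box",rect(W[c]))
for n,u,v in(("jar",220,182),("salt",259,145)):print(n,W[v,u])
E
```

```text
table z 5.254528023993256e-05 tile z [[0.051, 0.0453, 0.0528, 0.0485], [0.0483, 0.0487, 0.0479, 0.0497], [0.0517, 0.0489, 0.0527, 0.047], [0.0524, 0.0468, 0.0461, 0.0464]] trivet z [[0.0336, 0.0378, 0.0408, 0.041], [0.0337, 0.0382, 0.0399, 0.0371], [0.0392, 0.0337, 0.0344, 0.0352]]
tile (array([563.8,  77.6]), array([148.2, 148.3]), 74.66) 1495
trivet (array([518.7, -78.1]), array([159.6, 172.5]), 74.43) 1772
both (array([518. , -79.2]), array([162.3, 182.9]), 74.33)
box (array([565.9,  82.2]), array([162.7, 178.1]), 74.33)
jar [0.59989445 0.240185   0.11893313]
salt [0.74001152 0.1003005  0.06732973]
```

```bash
python3 -m crank '[[[0.021,0.041,0],[0,0,0],-1],[[0.021,0.041,0],[0,0,0],-1],[[0.021,0.041,0],[0,0,0],-1],[[0.021,0.041,0],[0,0,0],-1],[[0.021,0.041,0],[0,0,0],-1],[[0.021,0.041,0],[0,0,0],-1],[[0.021,0.041,0],[0,0,0],-1],[[0.021,0.041,0],[0,0,0],-1],[[0.021,0.041,0],[0,0,0],-1],[[0.021,0.041,0],[0,0,0],-1],[[0.021,0.041,0],[0,0,0],-1],[[0.021,0.041,0],[0,0,0],-1]]'
```

```text
clock: 1.3
tool_pos: [0.4464, -0.1526, 0.2266]
orientation: [180.0, 0.0, -163.3]
force: [2.3, -0.1, -1.0]
opening: 0.0013
gripper_force: 0.0
```

```bash
python3 -m crank '[[[0.022,0.040,0],[0,0,0],-1],[[0.022,0.040,0],[0,0,0],-1],[[0.022,0.040,0],[0,0,0],-1],[[0,0,0],[0,0,0],-1],[[0,0,0],[0,0,0],-1]]'
python3 - <<'E'
from plant import ctrl, imaging
from h import *
m=imaging.camera_model("wrist");p,d=imaging.snapshot("wrist");cv2.imwrite("pics/w1.png",p);np.save("w1_d.npy",d);np.savez("w1_m.npz",**m)
print(-m["R"].T@m["t"],m["R"][2]); print(ctrl.get_obs()["tool_pos"],ctrl.get_obs()["force"])
E
```

```text
clock: 1.8
tool_pos: [0.5121, -0.0335, 0.2259]
orientation: [180.0, -0.1, -163.2]
force: [-0.8, -0.2, -0.9]
opening: 0.0005
gripper_force: 0.0
[ 0.44816041 -0.05315231  0.38370581] [ 0.23982964  0.07253529 -0.96810143]
[ 0.51169587 -0.03434603  0.22605971] [-0.12482264 -0.54375222 -0.00415764]
```

View pics/w1.png

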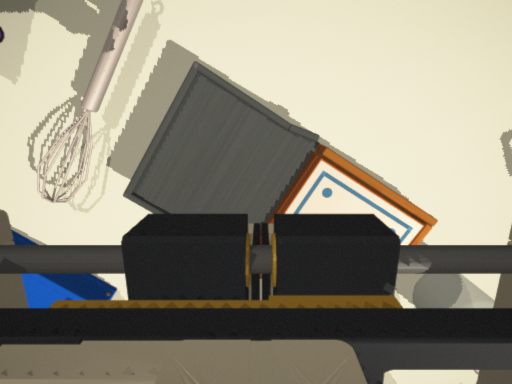

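The wrist view shows the trivet, with its end rail running from (196,65) to (126,194) and its mouth corner near (318,137). It also shows part of the tile, and the box edge from (326,148) to (436,220). I'll get the axes from these.

```bash
python3 - <<'E'
from h import *
p=cv2.imread("pics/w1.png").astype(int);m=np.load("w1_m.npz");d=np.load("w1_d.npy")
def ray(u,v,z):
    r=m["R"].T@np.linalg.solve(m["mtx"],[u,v,1]);C=-m["R"].T@m["t"];return (C+r*(z-C[2])/r[2])*1000
W=cloud(d,m);z=W[...,2];mx=p.max(2)
print("deck z",np.median(z[140:180,200:250]))
roi=np.zeros(d.shape,bool);roi[55:212,110:322]=1
k=roi&(mx<110)&(z>.02)&(z<.06)
n,l,s,_=cv2.connectedComponentsWithStats(k.astype(np.uint8));k=l==1+s[1:,4].argmax()
def fit(uv,zz,name):
    q=np.array([ray(u,v,zz)[:2] for u,v in uv],np.float32)
    vx,vy,x,y=cv2.fitLine(q,cv2.DIST_HUBER,0,.01,.01).ravel();print(name,"dir",np.degrees(np.arctan2(vy,vx)).round(2)%180,"pt",x.round(1),y.round(1));return np.array([vx,vy]),np.array([x,y])
# side rail outer edge: topmost dark pixel per column; end rail: leftmost per row
s1=[(u,np.where(k[:,u])[0].min()) for u in range(205,280)]
e1=[(np.where(k[v])[0].min(),v) for v in range(80,185)]
a=fit(s1,.043,"side rail outer");b=fit(e1,.043,"end rail outer")
# box near wall outer top edge: first brown pixel per column
hsv=cv2.cvtColor(p.astype(np.uint8),cv2.COLOR_BGR2HSV);br=(hsv[...,0]<20)&(hsv[...,1]>120)&(z>.03)
s2=[(u,np.where(br[120:240,u])[0].min()+120) for u in range(335,425) if br[120:240,u].any()]
c=fit(s2,.046,"box side outer")
bn=np.array([-c[0][1],c[0][0]]);print("lateral trivet side line vs box side line mm",(a[1]-c[1])@bn)
# home = 87 mm inward of side outer edge, 83 inward of end outer edge
corner=a[1]+a[0]*np.linalg.solve(np.c_[a[0],-b[0]],b[1]-a[1])[0]
u=a[0]*np.sign(a[0][1]);x=b[0]*np.sign(b[0][0]);print("corner",corner,"home",corner+83*u+87*x)
E
```

```text
deck z 0.03559390178897597
side rail outer dir 74.51 pt 431.1 -78.7
end rail outer dir 164.65 pt 499.8 -157.9
box side outer dir 74.35 pt 478.8 95.3
lateral trivet side line vs box side line mm -0.9720497
corner [ 415.5096  -134.78682] home [521.57214 -77.82919]
```

```bash
python3 -m crank '[[[0.015,0.028,-0.03],[0,0,0],-1],[[0.015,0.028,-0.03],[0,0,0],-1],[[0.014,0.027,-0.03],[0,0,0],-1],[[0,0,-0.04],[0,0,0],-1],[[0,0,-0.03],[0,0,0],-1],[[0,0,-0.008],[0,0,0],-1],[[0,0,0],[0,0,0],-1],[[0,0,0],[0,0,0],-1],[[0,0,0],[0,0,0],-1]]'
```

```text
clock: 2.75
tool_pos: [0.5573, 0.0485, 0.0605]
orientation: [180.0, 0.2, -163.3]
force: [0.1, 0.4, 0.0]
opening: 0.0005
gripper_force: 0.0
```

```bash
python3 -m crank '[[[0,0,-0.001],[0,0,0],-1],[[0,0,-0.001],[0,0,0],-1],[[0,0,-0.001],[0,0,0],-1],[[0,0,-0.001],[0,0,0],-1],[[0,0,-0.001],[0,0,0],-1],[[0,0,-0.001],[0,0,0],-1],[[0,0,-0.001],[0,0,0],-1],[[0,0,0],[0,0,0],-1],[[0,0,0],[0,0,0],-1]]'; python3 -m crank '[[[0,0,-0.001],[0,0,0],-1],[[0,0,-0.001],[0,0,0],-1],[[0,0,0],[0,0,0],-1]]'
```

```text
clock: 3.65
tool_pos: [0.5561, 0.0485, 0.0515]
orientation: [-180.0, -0.0, -163.3]
force: [0.4, 0.5, 0.2]
opening: 0.0002
gripper_force: 0.0
clock: 3.95
tool_pos: [0.5561, 0.0485, 0.0494]
orientation: [180.0, -0.0, -163.3]
force: [0.5, -0.1, -0.1]
opening: 0.0009
gripper_force: 0.0
```

```bash
python3 -m crank '[[[0,0,-0.0005],[0,0,0],-1],[[0,0,-0.0005],[0,0,0],-1],[[0,0,0],[0,0,0],-1]]'; python3 -m crank '[[[0,0,-0.0005],[0,0,0],-1],[[0,0,0],[0,0,0],-1],[[0,0,0],[0,0,0],-1]]'
```

```text
clock: 4.25
tool_pos: [0.5561, 0.0485, 0.0485]
orientation: [180.0, -0.0, -163.3]
force: [-0.5, -0.3, 0.3]
opening: 0.0004
gripper_force: 0.0
clock: 4.55
tool_pos: [0.5562, 0.0486, 0.0483]
orientation: [-180.0, 0.0, -163.3]
force: [-1.4, -0.1, 4.0]
opening: 0.0008
gripper_force: 2.2
```

```bash
python3 -m crank '[[[0,0,-0.0005],[0,0,0],-1],[[0,0,0],[0,0,0],-1],[[0,0,0],[0,0,0],-1]]'; python3 -c "
from plant import ctrl
print(ctrl.get_obs()['force'])"
```

```text
clock: 4.85
tool_pos: [0.5562, 0.0486, 0.0483]
orientation: [-180.0, 0.0, -163.3]
force: [-2.8, 0.8, 8.8]
opening: 0.0008
gripper_force: 4.7
[-2.77406298  0.7765887   8.84703974]
```

```bash
python3 -m crank '[[[-0.0005,-0.0019,0],[0,0,0],-1],[[-0.0008,-0.0029,0],[0,0,0],-1],[[-0.0008,-0.0029,0],[0,0,0],-1],[[-0.0008,-0.0029,0],[0,0,0],-1],[[-0.0005,-0.0019,0],[0,0,0],-1]]'
python3 - <<'E'
from plant import ctrl, imaging
from h import *
m=imaging.camera_model("wrist");p,d=imaging.snapshot("wrist");cv2.imwrite("pics/w2.png",p)
E
```

```text
clock: 5.35
tool_pos: [0.5542, 0.0366, 0.0483]
orientation: [180.0, 0.2, -163.3]
force: [1.6, 3.9, 5.2]
opening: 0.0001
gripper_force: 2.8
```

View pics/w2.png

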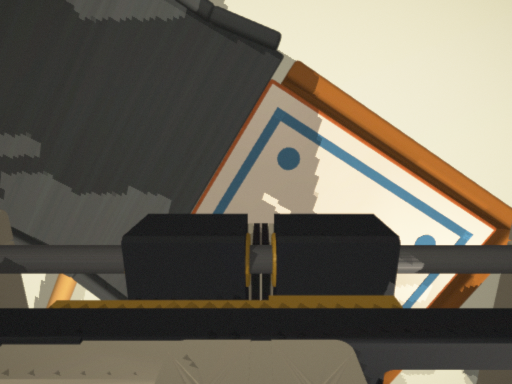

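The tile's front edge (275,82) to (197,212) now reaches the trivet mouth and its back has moved off the back wall, so it follows the fingers. The pressure has dropped to 5 N, so I'll press a little deeper and carry on.

```bash
python3 -m crank '[[[-0.0008,-0.0029,-0.0004],[0,0,0],-1],[[-0.0008,-0.0029,0],[0,0,0],-1],[[-0.0008,-0.0029,0],[0,0,0],-1],[[-0.0008,-0.0029,0],[0,0,0],-1]]'; python3 -c "
from plant import ctrl
print(ctrl.get_obs()['force'])"
```

```text
clock: 5.8
tool_pos: [0.5516, 0.0254, 0.0483]
orientation: [180.0, 0.3, -163.2]
force: [1.0, 5.6, 6.8]
opening: 0.0006
gripper_force: 3.8
[1.04750859 5.6106996  6.79031797]
```

```bash
python3 -m crank '[[[-0.0008,-0.0029,-0.0003],[0,0,0],-1],[[-0.0008,-0.0029,0],[0,0,0],-1],[[-0.0008,-0.0029,0],[0,0,0],-1],[[-0.0008,-0.0029,0],[0,0,0],-1],[[-0.0008,-0.0029,0],[0,0,0],-1]]'; python3 -m crank '[[[-0.0008,-0.0029,-0.0001],[0,0,0],-1],[[-0.0008,-0.0029,0],[0,0,0],-1],[[-0.0008,-0.0029,0],[0,0,0],-1],[[-0.0008,-0.0029,0],[0,0,0],-1]]'
```

```text
clock: 6.3
tool_pos: [0.548, 0.011, 0.0483]
orientation: [180.0, 0.3, -163.2]
force: [2.5, 5.2, 8.7]
opening: 0.0007
gripper_force: 4.5
clock: 6.7
tool_pos: [0.5449, -0.0006, 0.0483]
orientation: [180.0, 0.3, -163.2]
force: [1.7, 4.9, 10.4]
opening: 0.0003
gripper_force: 4.6
```

```bash
python3 -m crank '[[[-0.0008,-0.0029,0],[0,0,0],-1],[[-0.0008,-0.0029,0],[0,0,0],-1],[[-0.0008,-0.0029,0],[0,0,0],-1]]'; python3 -m crank '[[[-0.0005,-0.0019,0],[0,0,0],-1],[[-0.0005,-0.0019,0],[0,0,0],-1]]'
```

```text
clock: 7.0
tool_pos: [0.542, -0.0096, 0.0479]
orientation: [180.0, 0.2, -163.2]
force: [1.0, 3.3, 5.3]
opening: 0.0007
gripper_force: 3.2
clock: 7.2
tool_pos: [0.5407, -0.0136, 0.0477]
orientation: [-180.0, 0.2, -163.3]
force: [1.3, 3.9, 7.1]
opening: 0.0005
gripper_force: 3.3
```

```bash
python3 -m crank '[[[-0.0008,-0.0029,-0.0003],[0,0,0],-1],[[-0.0008,-0.0029,-0.0001],[0,0,0],-1],[[-0.0008,-0.0029,0],[0,0,0],-1]]'; python3 -m crank '[[[-0.0008,-0.0029,-0.0001],[0,0,0],-1],[[-0.0008,-0.0029,0],[0,0,0],-1],[[-0.0008,-0.0029,-0.0001],[0,0,0],-1]]'; python3 -c "
from plant import ctrl
print(ctrl.get_obs()['force'])"
```

```text
clock: 7.5
tool_pos: [0.5386, -0.0222, 0.0475]
orientation: [-180.0, 0.2, -163.2]
force: [1.0, 4.2, 7.9]
opening: 0.0005
gripper_force: 3.8
clock: 7.8
tool_pos: [0.5362, -0.0309, 0.0473]
orientation: [-180.0, 0.2, -163.2]
force: [0.6, 5.6, 9.2]
opening: 0.0004
gripper_force: 4.3
[0.59459376 5.61167152 9.20968472]
```

```bash
python3 -m crank '[[[-0.0008,-0.0029,0],[0,0,0],-1],[[-0.0008,-0.0029,-0.0001],[0,0,0],-1],[[-0.0008,-0.0029,0],[0,0,0],-1],[[-0.0008,-0.0029,-0.0001],[0,0,0],-1]]'; python3 - <<'E'
from plant import ctrl, imaging
import cv2
p,d=imaging.snapshot("wrist");q,_=imaging.snapshot("top");p=cv2.resize(p,(400,300));q=cv2.resize(q[140:260,220:380],(400,300),interpolation=cv2.INTER_CUBIC)
cv2.imwrite("pics/c3.png",cv2.hconcat([p,q]));print(ctrl.get_obs()['force'])
E
```

```text
clock: 8.2
tool_pos: [0.5331, -0.0425, 0.0472]
orientation: [-180.0, 0.3, -163.2]
force: [2.1, 5.4, 9.6]
opening: 0.0007
gripper_force: 4.5
[2.19551633 3.27349539 8.4059456 ]
```

View pics/c3.png

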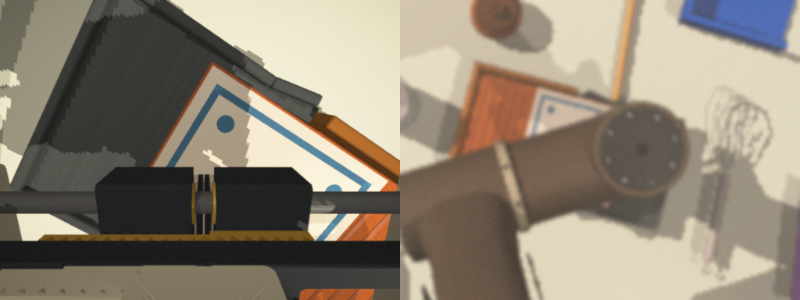

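The left (wrist) view shows the tile's front edge, (212,65) to (150,165), between the trivet rails and square to them. The terracotta second tile still fills the box, so I'll carry on.

```bash
python3 -m crank '[[[-0.0008,-0.0029,-0.0001],[0,0,0],-1],[[-0.0008,-0.0029,0],[0,0,0],-1],[[-0.0008,-0.0029,-0.0001],[0,0,0],-1],[[-0.0008,-0.0029,0],[0,0,0],-1],[[-0.0008,-0.0029,0],[0,0,0],-1]]'; python3 -m crank '[[[-0.0008,-0.0029,-0.0001],[0,0,0],-1],[[-0.0008,-0.0029,0],[0,0,0],-1],[[-0.0008,-0.0029,0],[0,0,0],-1],[[-0.0008,-0.0029,0],[0,0,0],-1],[[-0.0008,-0.0029,0],[0,0,0],-1]]'
```

```text
clock: 8.8
tool_pos: [0.5293, -0.057, 0.0471]
orientation: [-180.0, 0.3, -163.2]
force: [1.4, 5.5, 8.5]
opening: 0.0006
gripper_force: 4.5
clock: 9.3
tool_pos: [0.5253, -0.0715, 0.047]
orientation: [-180.0, 0.3, -163.2]
force: [1.4, 5.1, 10.1]
opening: 0.0009
gripper_force: 4.6
```

```bash
python3 -m crank '[[[-0.0008,-0.0029,0],[0,0,0],-1],[[-0.0008,-0.0029,0],[0,0,0],-1],[[-0.0008,-0.0029,-0.0001],[0,0,0],-1],[[-0.0008,-0.0029,0],[0,0,0],-1]]'; python3 -m crank '[[[-0.0008,-0.0029,0],[0,0,0],-1],[[-0.0008,-0.0029,0],[0,0,0],-1],[[-0.0008,-0.0029,0],[0,0,0],-1]]'; python3 -c "
from plant import ctrl
print(ctrl.get_obs()['force'])"
```

```text
clock: 9.7
tool_pos: [0.5221, -0.0832, 0.0469]
orientation: [-180.0, 0.3, -163.2]
force: [2.9, 6.1, 9.9]
opening: 0.0005
gripper_force: 4.7
clock: 10.0
tool_pos: [0.5197, -0.0919, 0.0468]
orientation: [-180.0, 0.3, -163.2]
force: [1.4, 5.8, 9.6]
opening: 0.0004
gripper_force: 4.7
[1.43606665 5.78928642 9.57044884]
```

```bash
python3 -m crank '[[[-0.0006,-0.0020,0],[0,0,0],-1],[[-0.0006,-0.0020,0],[0,0,0],-1]]';python3 -m crank '[[[-0.0006,-0.0020,0],[0,0,0],-1]]'
```

```text
clock: 10.2
tool_pos: [0.5184, -0.0959, 0.0468]
orientation: [-180.0, 0.3, -163.2]
force: [1.1, 4.3, 10.3]
opening: 0.0003
gripper_force: 4.6
clock: 10.3
tool_pos: [0.5178, -0.0979, 0.0468]
orientation: [-180.0, 0.3, -163.2]
force: [1.2, 4.7, 9.4]
opening: 0.0004
gripper_force: 4.6
```

```bash
python3 -m crank '[[[-0.0005,-0.0019,0],[0,0,0],-1],[[0,0,0],[0,0,0],-1]]';python3 -m crank '[[[-0.0005,-0.0019,0],[0,0,0],-1],[[0,0,0],[0,0,0],-1]]'
```

```text
clock: 10.5
tool_pos: [0.5172, -0.1001, 0.0468]
orientation: [-180.0, 0.2, -163.2]
force: [2.2, 4.2, 9.5]
opening: 0.0003
gripper_force: 4.6
clock: 10.7
tool_pos: [0.5158, -0.1022, 0.0463]
orientation: [-180.0, 0.1, -163.3]
force: [1.6, 1.8, 6.9]
opening: 0.0002
gripper_force: 3.5
```

```bash
python3 -m crank '[[[-0.0005,-0.0019,-0.0002],[0,0,0],-1],[[0,0,0],[0,0,0],-1]]';python3 -m crank '[[[-0.0005,-0.0019,0],[0,0,0],-1],[[0,0,0],[0,0,0],-1]]';python3 -m crank '[[[-0.0003,-0.0010,0],[0,0,0],-1],[[0,0,0],[0,0,0],-1]]'
```

```text
clock: 10.9
tool_pos: [0.5157, -0.1039, 0.0463]
orientation: [-180.0, 0.2, -163.2]
force: [1.6, 4.1, 9.5]
opening: 0.0007
gripper_force: 4.4
clock: 11.1
tool_pos: [0.5152, -0.1058, 0.0463]
orientation: [-180.0, 0.2, -163.3]
force: [1.6, 3.4, 8.1]
opening: 0.0007
gripper_force: 4.3
clock: 11.3
tool_pos: [0.5149, -0.1067, 0.0463]
orientation: [-180.0, 0.2, -163.2]
force: [1.6, 3.7, 8.2]
opening: 0.0006
gripper_force: 4.3
```

```bash
python3 -m crank '[[[-0.0003,-0.0010,-0.0001],[0,0,0],-1],[[0,0,0],[0,0,0],-1]]';python3 -m crank '[[[-0.0003,-0.0010,0],[0,0,0],-1],[[0,0,0],[0,0,0],-1]]';python3 -m crank '[[[-0.0003,-0.0010,0],[0,0,0],-1],[[0,0,0],[0,0,0],-1]]'
python3 - <<'E'
from plant import ctrl, imaging
import cv2
p,d=imaging.snapshot("wrist");cv2.imwrite("pics/w4.png",p);print(ctrl.get_obs()['force'])
E
```

```text
clock: 11.5
tool_pos: [0.5148, -0.1076, 0.0463]
orientation: [-180.0, 0.2, -163.2]
force: [1.9, 5.9, 8.8]
opening: 0.0006
gripper_force: 4.6
clock: 11.7
tool_pos: [0.5145, -0.1086, 0.0463]
orientation: [-180.0, 0.2, -163.2]
force: [1.9, 5.8, 9.4]
opening: 0.0007
gripper_force: 4.6
clock: 11.9
tool_pos: [0.5142, -0.1096, 0.0463]
orientation: [-180.0, 0.2, -163.2]
force: [1.4, 3.6, 9.1]
opening: 0.0001
gripper_force: 4.5
[1.59654232 4.80539507 8.46462407]
```

View pics/w4.png

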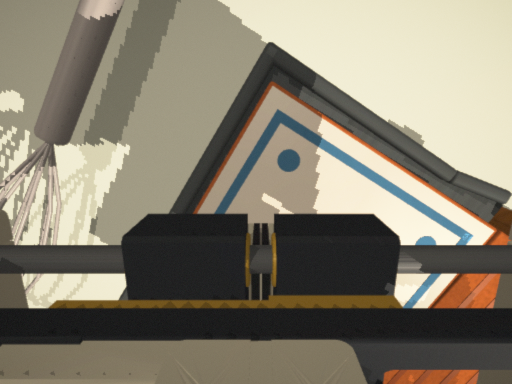

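The tile's front edge, (274,84) to (197,212), is almost at the end rail. It is square, and the fingers have not slipped on it. I'll continue until the resistance rises.

```bash
python3 -m crank '[[[-0.0003,-0.0010,0],[0,0,0],-1],[[0,0,0],[0,0,0],-1]]';python3 -m crank '[[[-0.0003,-0.0010,0],[0,0,0],-1],[[0,0,0],[0,0,0],-1]]';python3 -m crank '[[[-0.0003,-0.0010,0],[0,0,0],-1],[[0,0,0],[0,0,0],-1]]'
```

```text
clock: 12.15
tool_pos: [0.5139, -0.1107, 0.0463]
orientation: [-180.0, 0.2, -163.2]
force: [1.4, 4.1, 10.2]
opening: 0.0006
gripper_force: 4.5
clock: 12.35
tool_pos: [0.5137, -0.1117, 0.0463]
orientation: [-180.0, 0.2, -163.2]
force: [1.5, 5.2, 8.6]
opening: 0.0004
gripper_force: 4.5
clock: 12.55
tool_pos: [0.5134, -0.1126, 0.0463]
orientation: [-180.0, 0.2, -163.2]
force: [1.4, 4.6, 9.7]
opening: 0.0005
gripper_force: 4.5
```

```bash
python3 -m crank '[[[-0.0003,-0.0010,0],[0,0,0],-1],[[0,0,0],[0,0,0],-1]]';python3 -m crank '[[[-0.0003,-0.0010,0],[0,0,0],-1],[[0,0,0],[0,0,0],-1]]'
python3 - <<'E'
from plant import ctrl, imaging
import cv2
p,d=imaging.snapshot("wrist");cv2.imwrite("pics/w5.png",cv2.resize(p[20:240,160:512],(800,500),interpolation=cv2.INTER_CUBIC));print(ctrl.get_obs()['force'])
E
```

```text
clock: 12.75
tool_pos: [0.5132, -0.1134, 0.0463]
orientation: [-180.0, 0.2, -163.3]
force: [0.7, 6.3, 8.6]
opening: 0.0004
gripper_force: 4.3
clock: 12.95
tool_pos: [0.513, -0.1144, 0.0463]
orientation: [-180.0, 0.2, -163.2]
force: [1.4, 8.0, 8.3]
opening: 0.0005
gripper_force: 4.3
[0.67654399 5.86968998 8.41862568]
```

View pics/w5.png

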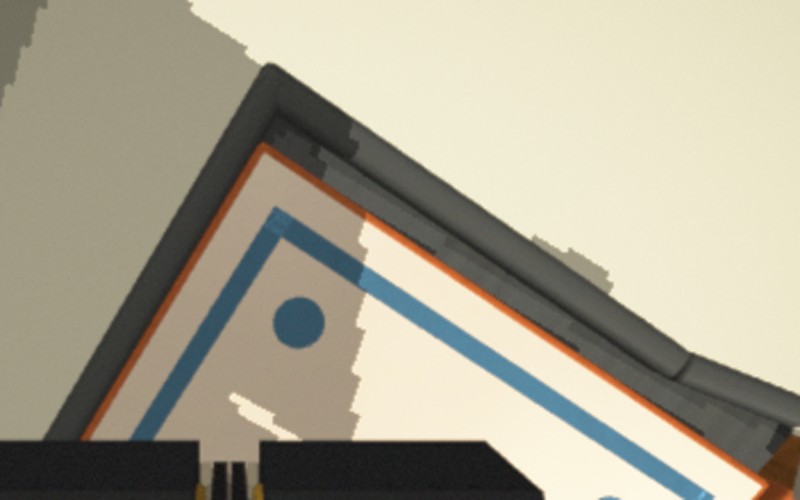

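The tile's front edge now lies along the end rail over its whole visible length, (263,145) to (85,440), and it is square. Resistance rose to about 8 N. I'll give a last small push, then release.

```bash
python3 -m crank '[[[-0.0003,-0.0010,0],[0,0,0],-1],[[-0.0003,-0.0010,0],[0,0,0],-1],[[0,0,0],[0,0,0],-1]]'; python3 -m crank '[[[0,0,0.0005],[0,0,0],-1],[[0,0,0.0005],[0,0,0],-1],[[0,0,0.002],[0,0,0],-1],[[0,0,0.01],[0,0,0],-1],[[0,0,0.03],[0,0,0],-1],[[0,0,0.04],[0,0,0],-1],[[-0.03,-0.03,0.04],[0,0,0],-1],[[-0.03,-0.04,0.04],[0,0,0],-1],[[-0.02,-0.04,0],[0,0,0],-1],[[0,-0.04,0],[0,0,0],-1],[[0,-0.04,0],[0,0,0],-1],[[0,-0.04,0],[0,0,0],-1]]'
python3 - <<'E'
from plant import ctrl, imaging
from h import *
p,d=imaging.snapshot("wrist")
q,d=imaging.snapshot("top");m=imaging.camera_model("top");W=cloud(d,m);z=W[...,2]
roi=np.zeros(d.shape,bool);roi[155:240,270:345]=1
t=roi&(z>.03)&(q.min(2)>110)&(z<.06)
t=cv2.morphologyEx(t.astype(np.uint8),cv2.MORPH_OPEN,np.ones((3,3)))>0
print(rect(W[t]),np.median(z[t]))
q=cv2.resize(q[140:260,220:380],(400,300),interpolation=cv2.INTER_CUBIC)
cv2.imwrite("pics/f.png",cv2.hconcat([cv2.resize(p,(400,300)),q]))
E
```

```text
clock: 13.3
tool_pos: [0.5125, -0.1164, 0.0463]
orientation: [-180.0, 0.2, -163.2]
force: [2.6, 6.6, 8.6]
opening: 0.0002
gripper_force: 4.2
clock: 14.5
tool_pos: [0.44, -0.3355, 0.1946]
orientation: [180.0, -0.0, -163.3]
force: [1.6, 1.1, 0.3]
opening: 0.0003
gripper_force: 0.0
(array([522.2, -79.5]), array([152.4, 152.6]), 74.5) 0.046237250232634086
```

View pics/f.png

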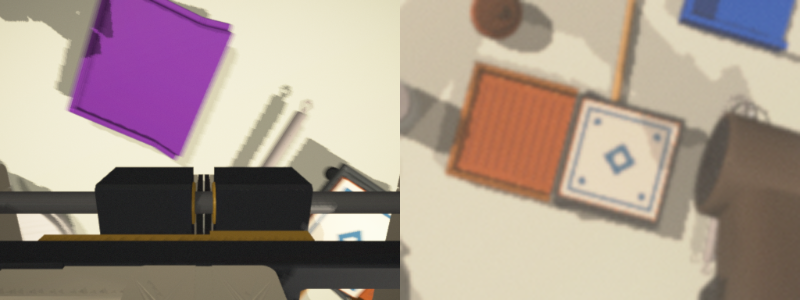

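The top view shows the tile inside the trivet and the three other tiles in the box. I'll measure the gap to the end rail from a clear wrist view before handing in.

```bash
python3 -m crank '[[[0.007,0.04,0.005],[0,0,0],-1],[[0.007,0.04,0.005],[0,0,0],-1],[[0.007,0.04,0.005],[0,0,0],-1],[[0.007,0.04,0.005],[0,0,0],-1],[[0.007,0.04,0.005],[0,0,0],-1],[[0.007,0.04,0.005],[0,0,0],-1],[[0.007,0.02,0],[0,0,0],-1],[[0,0,0],[0,0,0],-1],[[0,0,0],[0,0,0],-1],[[0,0,0],[0,0,0],-1]]'
python3 - <<'E'
from plant import ctrl, imaging
from h import *
m=imaging.camera_model("wrist");p,d=imaging.snapshot("wrist");cv2.imwrite("pics/w6.png",p);np.save("w6_d.npy",d);np.savez("w6_m.npz",**m)
C=-m["R"].T@m["t"]
# rectify onto plane z=0.046 in trivet axes, 4 px/mm, origin at home estimate
K=m["mtx"];a=np.radians(74.5);ey=np.array([np.cos(a),np.sin(a),0]);ex=np.array([np.sin(a),-np.cos(a),0])
H0=np.array([.5216,-.0778,.046]);P=[H0+ex*x/1e3+ey*y/1e3 for x,y in((-100,100),(60,100),(60,-100),(-100,-100))]
c=np.array([K@(m["R"]@q+m["t"]) for q in P]);c=(c[:,:2]/c[:,2:]).astype(np.float32)
M=cv2.getPerspectiveTransform(c,np.float32([(0,0),(480,0),(480,600),(0,600)]))
cv2.imwrite("pics/r6.png",cv2.warpPerspective(p,M,(480,600)))
E
```

```text
clock: 15.6
tool_pos: [0.4894, -0.0744, 0.2237]
orientation: [180.0, -0.0, -163.3]
force: [0.2, 0.0, 0.1]
opening: 0.0004
gripper_force: 0.0
```

View pics/r6.png

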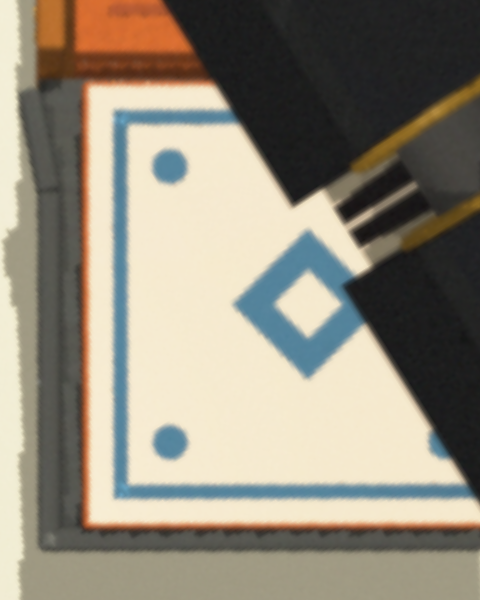

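The rectified view (3 px/mm) shows the front edge at row 528 and the rail's outer edge at row 549. That is about 7 mm, the rail's own thickness, so the tile is against the rail, and it is square and about 2.5 mm off the middle line.

```bash
python3 -c "
from plant import close_job
print(close_job())"
```

```text
the job is handed in; nothing more can be done
None
```

The top tile lies flat and square on the trivet against the end rail, about 2.5 mm off the middle line; the other three tiles look unmoved in the box, and I handed the job in at about 16 s (no verdict came back).

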